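Count to the third gap and push the chip carrier home

ROBOT

A 6-joint arm with a two-finger parallel gripper is mounted at the origin on the work surface. World frame = base frame: x ahead of the robot, y to its left, z up, the work surface at z = 0. Lengths are in m, angles in rad, forces in N, time in s.
With the tool pointing down it reaches from about 0.275 to 0.825 m from the base axis. Payload 5.2 kg.
Tool frame: the origin (TCP) lies on the centre line of the jaws, within the pads' length; the fingertips stand 8 mm ahead of it and the grasp point (between the pads) lies 11 mm behind it; z points along the fingers, y is the line along which they close (so a half turn about z gives the same grasp; the last joint's range is limited). The gripper opens to 93 mm and grips with 3 to 60 N. Pads are 15 mm wide; open, the fingers measure 128 mm over their backs; the gripper's body (75 mm by 188 mm) begins 65 mm behind the grasp point.
Start: joints at [-1.466, 0.259, 1.535, -0, 1.348, -0.203], TCP at [0.167, -0.524, 0.227] pointing down, gripper open.
Joint ranges: [-3.14, 3.14], [-0.91, 2.08], [0.19, 2.58], [-1.22, 4.36], [0.22, 2.71], [-3.12, 3.12]. Speed limits (rad/s): [2.57, 2.57, 3.14, 3.14, 3.14, 3.14].

INTERFACE

Orientations are given as a rotation vector (axis times angle).
In Python, from station import status, get_image, calibration, ticket gives the robot as it stands.
- The arm moves only by the tool step_arm, never from a script. Its argument "steps" is a list of rows, each a list of 7 numbers: the turn, a rotation vector about the tool's x, y, z in rad, then the shift along the tool's x, y, z in m, then the opening, from -1 (shut) to 1 (fully open), so that 0 is half open. In form: [[wx, wy, wz, dx, dy, dz, claw], ...]. A call has 1 to 10 rows; each row is the pose to reach, as a shift and turn from the pose commanded when the call began, along the tool's axes at that moment; what a row does not reach only later rows make up. A row lasts 1/12 s, in which the tool goes at most 41.7 mm and 7.16 degrees, less where a joint would pass 70% of its speed; a pose out of reach is approached as far as the arm can. A call with a gripper value outside its range is refused whole. The fingers move at their own pace and stop on an object; "grip_force" is the grip in N (left out, the last holds). Time passes only in rows, so rows that repeat a pose let the fingers close. It gives the time, the measured TCP pose, the force, the opening and the grip force at its end, in the units of the state.
- status.read_state(): the state, without advancing time (a new reading comes with each control period).
- get_image(name): name is "scene" or "top"; returns (picture, depth): 420x560x3 uint8, red, green, blue; 420x560 float32, m along the optical axis (not along the pixel's ray), 0 where there is no reading.
- calibration(name): a dict with "mtx" (3x3 intrinsics, pixels), "pose" (4x4, takes a point from camera to world coordinates). Camera axes: x right, y down, z forward; pixel columns grow to the right and rows downward; lengths in m; the calibration is good to about 2 mm. A picture is of the moment at which its call begins. calibration takes no time and is no camera call.
- ticket.sign_off(): hands the job in; it is judged then, once.
The state is a dict: "time_s": time; "joints": joint angles; "qd": joint speeds; "tau": joint torques, N m; "position": TCP position; "tool_rot": TCP orientation; "contact_force": force on the tool from outside, world axes, zero at the start; "wrist_torque": the same for the moment, N m; "opening": finger opening in m; "grasp_force": force on a finger pad.
Only numpy, scipy, OpenCV 4.12 (cv2) and the standard library are available. Lean on these libraries where they do the work, as an engineer would, in place of code of your own. Each camera call takes 0.05 s, during which the arm holds its last target. There are 200 camera calls.

TASK

Run a fingertip along the rail of the carrier rack from its blue end, tipping over the yellow flag of the first, second and third gap in turn (a gap with a grey carrier in it counts too) and none of the flags beyond. Then push the orange chip carrier along the bench and fully home into that third gap, against the stop wall. Only push it, never lift it, and leave the grey carriers, the vial and the tub where they are.

Things in the scene. Friction and masses are not known exactly. Their poses are not given: they have to be found in the camera images.
- rack: White carrier rack fixed on the bench, 76 x 282 mm. Origin: centre of underside, at bench height; x points into the gaps (away from robot), y along the row, z up. 7 dividers, 6 mm thick, 30 high, rounded noses, make six 40 mm gaps (bench is their floor), open to -x, centred at y = +115, +69, +23, -23, -69, -115 mm. Mouths at x = -35, stop wall's face at x = +35 mm.
- rail_mid (a point): Middle of the top of the aluminium rail that bridges all gaps along the rack's y, at rack x = +15, y = 0, 38 mm above the bench; the rail is 12 mm wide, its underside 30 mm above the bench. On it, over the middle of each gap, stands one yellow sprung flag.
- blue_end: Dark blue end block fixed at one end of the rack, at y = +152 or -152 mm of the rack (it changes from run to run), 76 x 20 x 40 mm high. Origin: centre of its underside. The gaps are counted from this end.
- white_end: White end block of the same size, fixed at the other end of the rack.
- carrier: The orange chip carrier lying loose on the bench in front of the rack: a flat block, 90 mm long (its x), 34 mm wide (its y), 14 mm high, about 0.1 kg, with a glass chip and three small ports on top (20 mm in all). Origin: centre of its underside. When pushed fully home its origin is at x = -10 mm of the rack and 20 mm of it still stick out of the gap mouth.
- parked_a: Grey chip carrier, same size, loose, parked home in the gap at the rack's +y end. Leave alone.
- parked_b: Grey chip carrier, same size, loose, parked home in the gap at the rack's -y end. Leave alone.
- vial: Small glass vial with a metal cap, 24 mm across, 52 mm high, loose, beside the rack. Origin: centre of its underside. Leave alone.
- tub: White tub with a blue cap, 48 mm across, 45 mm high, loose, on the rack's other side. Origin: centre of its underside. Leave alone.
- flag_1 (a joint): Tilt (rad) of the yellow sprung flag over the gap at y = +115 mm of the rack; 0 upright, positive leans to the rack's -y. Leaf 14 mm wide, 3 thick, hinged at the rail's top, its tip 64 mm above the bench; tips up to 1.5 rad either way with under 2 N, springs back. A closed fingertip run along with its end 50 mm above the bench tips it about 1 rad.
- flag_2 (a joint): Tilt (rad) of the yellow sprung flag over the gap at y = +69 mm of the rack; 0 upright, positive leans to the rack's -y. Like flag_1.
- flag_3 (a joint): Tilt (rad) of the yellow sprung flag over the gap at y = +23 mm of the rack; 0 upright, positive leans to the rack's -y. Like flag_1.
- flag_4 (a joint): Tilt (rad) of the yellow sprung flag over the gap at y = -23 mm of the rack; 0 upright, positive leans to the rack's -y. Like flag_1.
- flag_5 (a joint): Tilt (rad) of the yellow sprung flag over the gap at y = -69 mm of the rack; 0 upright, positive leans to the rack's -y. Like flag_1.
- flag_6 (a joint): Tilt (rad) of the yellow sprung flag over the gap at y = -115 mm of the rack; 0 upright, positive leans to the rack's -y. Like flag_1.
Things that resemble listed ones, but are neither listed nor needed, are in the scene too. Leave any pink or red look-alike of the carrier alone.

How it is judged:
By the outcome, as a careful person would: the job done as asked, in the order asked, and still so for the second after the job is handed in, with the robot touching nothing.
It also fails if it takes over 72 s, if anything falls off the work surface, if the arm or the gripper's body presses on something with over 40 N, if the wrist force passes 120 N, or if a joint passes its speed limit or range.

## Working session

There is one attempt and no reset: what is moved stays moved. The work goes in short steps, Python scripts to look and compute and a tool call to move; the robot and the scene stay as the last step left them, time stands still between calls to the robot, and variables do not carry over. Pictures are saved under pics/ and viewed, at most 10 in all, crops included, and the job is handed in when it is done.

Besides the shell and the picture viewer there is one more tool, called after "Call:" as a command line: name --pt "numbers of a row" for each row, then --argument value for the rest. step_arm: Moves the arm, as the interface text tells. Its arguments: {"type":"object","properties":{"steps":{"type":"array"},"grip_force":{"type":"number"}},"required":["steps"]}

```bash
mkdir -p pics; ls
cat > h.py <<'E'
import numpy as np, cv2
from station import status, get_image, calibration, ticket
def ray(name,uv,z):
    c=calibration(name);K=np.array(c["mtx"]);T=np.array(c["pose"])
    uv=np.atleast_2d(np.array(uv,float))
    d=np.c_[uv,np.ones(len(uv))]@np.linalg.inv(K).T@T[:3,:3].T
    o=T[:3,3]; s=(z-o[2])/d[:,2]
    return o+d*s[:,None]
def save(name,fn):
    im,d=get_image(name); cv2.imwrite("pics/"+fn,im[:,:,::-1]); np.save("pics/"+fn+".npy",d); return im,d
E
python3 - <<'E'
from h import *
for n in("top","scene"):
    save(n,n+"1.png"); c=calibration(n); print(np.round(c["mtx"],1),np.round(c["pose"],3))
s=status.read_state();print(s)
E
```

```text
pics
[[394.5   0.  279.3]
 [  0.  394.5 208.1]
 [  0.    0.    1. ]] [[ 0.002 -0.997  0.075  0.446]
 [-1.    -0.     0.021  0.016]
 [-0.021 -0.075 -0.997  0.972]
 [ 0.     0.     0.     1.   ]]
[[500.1   0.  280. ]
 [  0.  500.1 206.8]
 [  0.    0.    1. ]] [[-0.069  0.86  -0.506  1.018]
 [ 0.998  0.055 -0.043  0.047]
 [-0.01  -0.507 -0.862  0.947]
 [ 0.     0.     0.     1.   ]]
{'time_s': 0.1, 'joints': array([-1.46580322e+00,  2.59255447e-01,  1.53593482e+00,  1.30153354e-05,
        1.34798477e+00, -2.02787813e-01]), 'qd': array([ 1.88295565e-03, -3.06619723e-03, -1.96821454e-03, -1.03296873e-03,
       -7.28984891e-04, -6.25815946e-05]), 'tau': array([ 2.45826071e-03, -4.38207579e+01, -2.84646249e+01,  7.21601816e-02,
        3.62204248e-02, -5.61800880e-05]), 'position': array([ 0.16660403, -0.52368195,  0.2259243 ]), 'tool_rot': array([-3.10290548e+00, -4.81308507e-01, -1.41331288e-04]), 'contact_force': array([-0.626093  , -0.09345695,  0.00758417]), 'wrist_torque': array([ 0.04562145, -0.00220365,  0.02463027]), 'grasp_force': 0.0, 'opening': 0.09268905540242364}
```

View pics/top1.png

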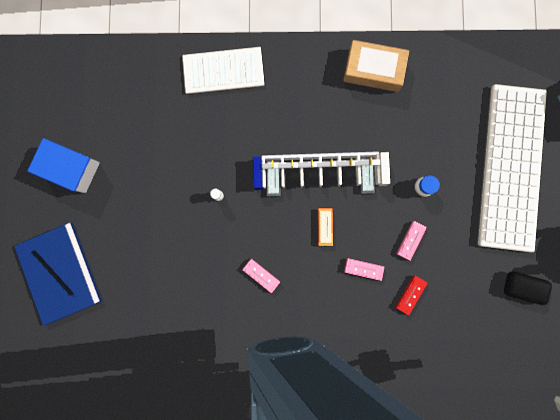

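View pics/scene1.png

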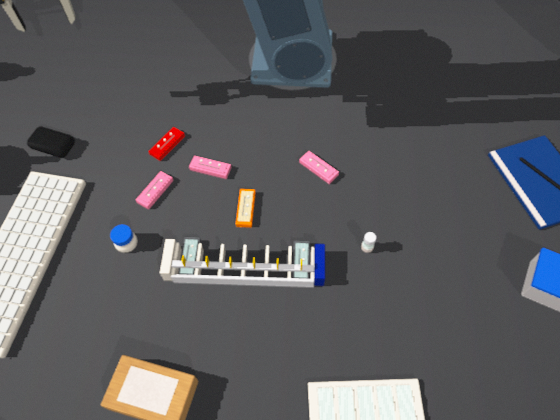

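The top view shows the rack with its dark blue end at (258,172) and white end at (385,168). The orange carrier is at (326,227), the vial at (216,194) and the tub at (428,186). Carrier candidates are the orange one at (326,227), pinks at (261,276), (364,269) and (411,240), and a red one at (411,295). Only (326,227) is orange, so that is the one meant. I'll confirm it in a crop while measuring.

```bash
cat > m.py <<'E'
from h import *
def cloud(name,d):
    v,u=np.mgrid[0:420,0:560]; c=calibration(name);K=np.array(c["mtx"]);T=np.array(c["pose"])
    p=np.stack([(u-K[0,2])/K[0,0]*d,(v-K[1,2])/K[1,1]*d,d],-1)
    return p@T[:3,:3].T+T[:3,3]
def mask(im,lo,hi,roi=None):
    m=cv2.inRange(cv2.cvtColor(im,cv2.COLOR_RGB2HSV),lo,hi)
    if roi is not None:
        k=np.zeros_like(m);x0,y0,x1,y1=roi;k[y0:y1,x0:x1]=255;m&=k
    return m
def orange(name,im,z,roi=None):
    m=mask(im,(8,150,120),(20,255,255),roi)
    m=cv2.morphologyEx(m,cv2.MORPH_CLOSE,np.ones((9,9)))
    cs,_=cv2.findContours(m,cv2.RETR_EXTERNAL,2)
    c=max(cs,key=cv2.contourArea)
    p=ray(name,c[:,0],z); r=cv2.minAreaRect((p[:,:2]*1000).astype(np.float32))
    return r,cv2.boundingRect(c)
E
python3 - <<'E'
from m import *
for n,roi,rr in(("top",(290,200,350,260),(240,140,400,200)),("scene",(225,175,270,240),(150,225,335,300))):
    im=cv2.imread(f"pics/{n}1.png")[:,:,::-1].copy();d=np.load(f"pics/{n}1.png.npy")
    print(n,orange(n,im,0.012,roi))
    P=cloud(n,d)
    b=mask(im,(110,150,60),(130,255,255),rr)>0
    t=b&(abs(P[...,2]-.04)<.006)
    print(" blue top n",t.sum(),P[t].mean(0).round(4) if t.any() else P[b][:,2], cv2.minAreaRect((P[t][:,:2]*1000).astype(np.float32)))
    roiM=np.zeros_like(t);x0,y0,x1,y1=rr;roiM[y0:y1,x0:x1]=1
    y=(mask(im,(20,120,120),(35,255,255),rr)>0)
    k,l,s,c=cv2.connectedComponentsWithStats(y.astype(np.uint8))
    for i in range(1,k):
        if s[i,4]>3: print(" flag",c[i].round(1),s[i,4],np.median(P[l==i],0).round(4),ray(n,c[i],.052).round(4)[0])
    w=(mask(im,(0,0,150),(180,60,255),rr)>0)&(abs(P[...,2]-.04)<.004)
    # white end: far from blue
    q=P[w]; e=q[q[:,1]<q[:,1].min()+.02]; print(" white end",len(e),cv2.minAreaRect((e[:,:2]*1000).astype(np.float32)))
im=cv2.imread("pics/top1.png")[130:260,200:450]; cv2.imwrite("pics/crop.png",cv2.resize(im,None,fx=3,fy=3,interpolation=cv2.INTER_CUBIC))
E
```

```text
top (((473.1547546386719, -75.212646484375), (34.003971099853516, 89.9232177734375), 89.67890167236328), (318, 208, 15, 38))
 blue top n 252 [0.6008 0.088  0.04  ] ((601.026611328125, 87.96243286132812), (75.59620666503906, 19.82027816772461), 2.1755449771881104)
 flag [370.1 160.8] 18 [ 0.6254 -0.1773  0.0545] [ 0.6263 -0.178   0.052 ]
 flag [311.3 162.1] 10 [ 0.623  -0.0391  0.0598] [ 0.6234 -0.0402  0.052 ]
 flag [330.8 161.8] 13 [ 0.6236 -0.0853  0.0626] [ 0.6241 -0.086   0.052 ]
 flag [350.6 161.1] 14 [ 0.6248 -0.1314  0.0525] [ 0.6255 -0.1324  0.052 ]
 flag [272.1 162.8] 8 [0.6202 0.0519 0.0624] [0.6221 0.0521 0.052 ]
 flag [291.6 160.8] 5 [0.6261 0.0054 0.063 ] [0.6266 0.0062 0.052 ]
 white end 257 ((611.4075317382812, -215.47723388671875), (72.72123718261719, 19.460100173950195), 0.11725811660289764)
scene (((474.88037109375, -75.60834503173828), (97.46380615234375, 36.33748245239258), 0.02540379948914051), (235, 188, 21, 40))
 blue top n 354 [0.6056 0.088  0.0409] ((604.1343383789062, 87.92869567871094), (74.45751953125, 18.20281410217285), 1.6233261823654175)
 flag [182.9 259.7] 30 [ 0.6275 -0.1771  0.0577] [ 0.6249 -0.1796  0.052 ]
 flag [206.3 260.2] 28 [ 0.6254 -0.1316  0.0599] [ 0.6229 -0.1335  0.052 ]
 flag [229.9 261.1] 21 [ 0.625  -0.086   0.0536] [ 0.6219 -0.0872  0.052 ]
 flag [253.4 261.5] 22 [ 0.6228 -0.04    0.0607] [ 0.6198 -0.0412  0.052 ]
 flag [277.1 262. ] 23 [0.6214 0.0055 0.0633] [0.6177 0.005  0.052 ]
 flag [301. 264.] 11 [0.6246 0.0517 0.0641] [0.619  0.0518 0.052 ]
 white end 326 ((612.2490844726562, -214.7704315185547), (76.62228393554688, 19.980867385864258), 0.006646151188760996)
```

View pics/crop.png

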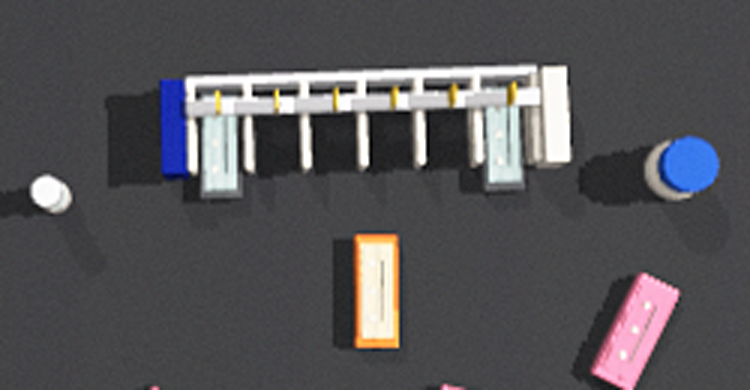

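Blue end block is at about (602, 88) mm and white at (612, -215) mm. That puts the rack centre at (607, -63.5) with a yaw of +0.031 rad, and rack +y (the blue end) is world +y. The third gap is therefore at y=+23. The crop confirms the orange carrier at (377,290) in crop pixels, which is (473.5, -75.3) mm with yaw near 0. Both views agree with the sizes given.

First I'll move above the blue end with the fingers shut and tool x along +y.

```bash
cat > go.py <<'E'
import sys
from h import *
from scipy.spatial.transform import Rotation as R
# go.py x y ztip phi(rad): shift/turn from current pose, tool down with tool x at heading phi
x,y,zt,phi=map(float,sys.argv[1:5]); s=status.read_state()
A=R.from_rotvec(s["tool_rot"]); B=R.from_matrix(np.c_[[np.cos(phi),np.sin(phi),0],[np.sin(phi),-np.cos(phi),0],[0,0,-1]])
print("turn",(A.inv()*B).as_rotvec().round(4),"shift",A.inv().apply(np.array([x,y,zt+.008])-s["position"]).round(4),"t",s["time_s"],"F",s["contact_force"].round(1),"pos",s["position"].round(4))
E
python3 go.py .6185 .095 .11 1.602
```

```text
turn [-1.1000e-03 -1.3000e-03 -1.2942e+00] shift [ 0.618  -0.4525  0.1088] t 0.1 F [-0.6 -0.1  0. ] pos [ 0.1666 -0.5237  0.2259]
```

Call:
step_arm --pt "0 0 -1.295 0.624 -0.457 0.08 -1" --pt "0 0 -1.295 0.624 -0.457 0.08 -1" --pt "0 0 -1.295 0.624 -0.457 0.08 -1" --pt "0 0 -1.295 0.624 -0.457 0.08 -1" --pt "0 0 -1.295 0.624 -0.457 0.08 -1" --pt "0 0 -1.295 0.624 -0.457 0.08 -1" --pt "0 0 -1.295 0.624 -0.457 0.08 -1" --pt "0 0 -1.295 0.624 -0.457 0.08 -1" --pt "0 0 -1.295 0.624 -0.457 0.08 -1" --pt "0 0 -1.295 0.624 -0.457 0.08 -1"

```text
time_s: 0.93
position: [0.4117, -0.1874, 0.1835]
tool_rot: [-2.229, -2.213, 0.0]
contact_force: [0.3, 0.1, -0.7]
opening: 0.0313
grasp_force: 0.0
```

```bash
python3 go.py .6185 .095 .11 1.602
```

```text
turn [-0.0001 -0.0001 -0.0383] shift [0.2839 0.2048 0.0655] t 0.9333 F [ 0.3  0.1 -0.7] pos [ 0.4117 -0.1874  0.1835]
```

Call:
step_arm --pt "0 0 -0.038 0.284 0.205 0.0 -1" --pt "0 0 -0.038 0.284 0.205 0.02 -1" --pt "0 0 -0.038 0.284 0.205 0.04 -1" --pt "0 0 -0.038 0.284 0.205 0.065 -1" --pt "0 0 -0.038 0.284 0.205 0.065 -1" --pt "0 0 -0.038 0.284 0.205 0.065 -1" --pt "0 0 -0.038 0.284 0.205 0.065 -1" --pt "0 0 -0.038 0.284 0.205 0.065 -1" --pt "0 0 -0.038 0.284 0.205 0.065 -1" --pt "0 0 -0.038 0.284 0.205 0.065 -1"

```text
time_s: 1.77
position: [0.6207, 0.0962, 0.1162]
tool_rot: [-2.187, -2.252, 0.0]
contact_force: [-0.1, -0.2, 0.3]
opening: 0.0004
grasp_force: 0.0
```

Call:
step_arm --pt "0 0 0 0 0 0 -1" --pt "0 0 0 0 0 0 -1" --pt "0 0 0 0 0 0 -1"

```text
time_s: 2.02
position: [0.6193, 0.0908, 0.119]
tool_rot: [2.195, 2.248, -0.001]
contact_force: [-0.6, -0.0, -0.3]
opening: 0.0005
grasp_force: 0.0
```

```bash
python3 go.py .6185 .095 .05 1.602; python3 -c "
from h import *
im,d=save('scene','s2.png'); cv2.imwrite('pics/s2c.png',cv2.resize(im[170:310,140:400,::-1],None,fx=3,fy=3))"
```

```text
turn [-0.0003  0.0003 -0.0072] shift [ 0.0043 -0.0007  0.061 ] t 2.0167 F [-0.6 -0.  -0.3] pos [0.6193 0.0908 0.119 ]
```

View pics/s2c.png

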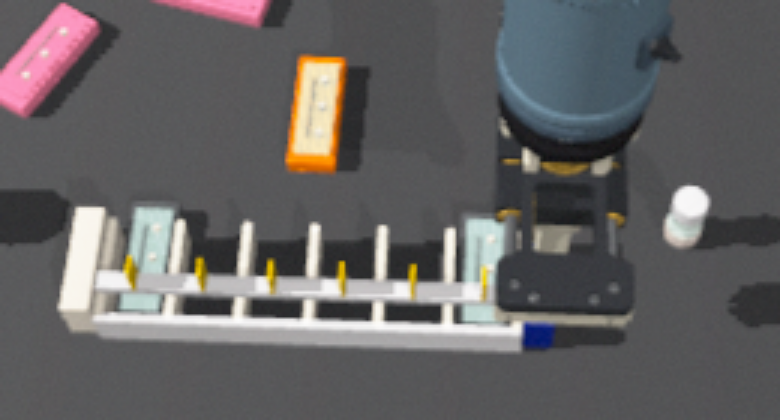

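The crop shows the closed gripper above the blue end block, at (560,270) in the crop, with all flags upright and ahead of it. Next I'll descend and sweep.

Call:
step_arm --pt "0 0 -0.007 0.006 -0.001 0.015 -1" --pt "0 0 -0.007 0.006 -0.001 0.03 -1" --pt "0 0 -0.007 0.006 -0.001 0.042 -1" --pt "0 0 -0.007 0.006 -0.001 0.052 -1" --pt "0 0 -0.007 0.006 -0.001 0.058 -1" --pt "0 0 -0.007 0.006 -0.001 0.061 -1" --pt "0 0 -0.007 0.006 -0.001 0.061 -1" --pt "0 0 -0.007 0.006 -0.001 0.061 -1"

```text
time_s: 2.73
position: [0.6189, 0.0977, 0.0581]
tool_rot: [2.186, 2.256, 0.0]
contact_force: [0.1, -0.5, 0.1]
opening: 0.0006
grasp_force: 0.0
```

```bash
python3 go.py .6230 -.060 .05 1.602
```

```text
turn [0.0004 0.     0.0006] shift [-1.577e-01 -1.000e-03  1.000e-04] t 2.7333 F [ 0.1 -0.5  0.1] pos [0.6189 0.0977 0.0581]
```

Call:
step_arm --pt "0 0 0 -0.008 0 0 -1" --pt "0 0 0 -0.016 0 0 -1" --pt "0 0 0 -0.024 0 0 -1" --pt "0 0 0 -0.032 0 0 -1" --pt "0 0 0 -0.04 0 0 -1" --pt "0 0 0 -0.048 0 0 -1" --pt "0 0 0 -0.056 0 0 -1" --pt "0 0 0 -0.064 0 0 -1" --pt "0 0 0 -0.072 0 0 -1" --pt "0 0 0 -0.08 0 0 -1"

```text
time_s: 3.57
position: [0.6213, 0.0169, 0.0578]
tool_rot: [2.185, 2.257, -0.0]
contact_force: [0.4, -0.1, 0.6]
opening: 0.0003
grasp_force: 0.3
```

Call:
step_arm --pt "0 0 0 -0.009 0 0 -1" --pt "0 0 0 -0.018 0 0 -1" --pt "0 0 0 -0.027 0 0 -1" --pt "0 0 0 -0.036 0 0 -1" --pt "0 0 0 -0.045 0 0 -1" --pt "0 0 0 -0.054 0 0 -1" --pt "0 0 0 -0.063 0 0 -1" --pt "0 0 0 -0.071 0 0 -1" --pt "0 0 0 -0.076 0 0 -1" --pt "0 0 0 -0.077 0 0 -1"

```text
time_s: 4.4
position: [0.6238, -0.0605, 0.0578]
tool_rot: [2.186, 2.255, -0.0]
contact_force: [-0.0, -0.2, 0.3]
opening: 0.0005
grasp_force: 0.4
```

Call:
step_arm --pt "0 0 0 0 0 0 -1" --pt "0 0 0 0 0 0 -1"

```text
time_s: 4.57
position: [0.6239, -0.0594, 0.058]
tool_rot: [2.185, 2.256, -0.0]
contact_force: [0.2, -1.5, 1.8]
opening: 0.0004
grasp_force: 0.8
```

```bash
python3 go.py .476 -.120 .09 1.602; python3 -c "
from h import *
im,d=save('scene','s3.png'); cv2.imwrite('pics/s3c.png',cv2.resize(im[170:310,140:400,::-1],None,fx=3,fy=3))"
```

```text
turn [0.0005 0.0006 0.0008] shift [-0.0558 -0.1497 -0.04  ] t 4.5667 F [ 0.2 -1.5  1.8] pos [ 0.6239 -0.0594  0.058 ]
```

View pics/s3c.png

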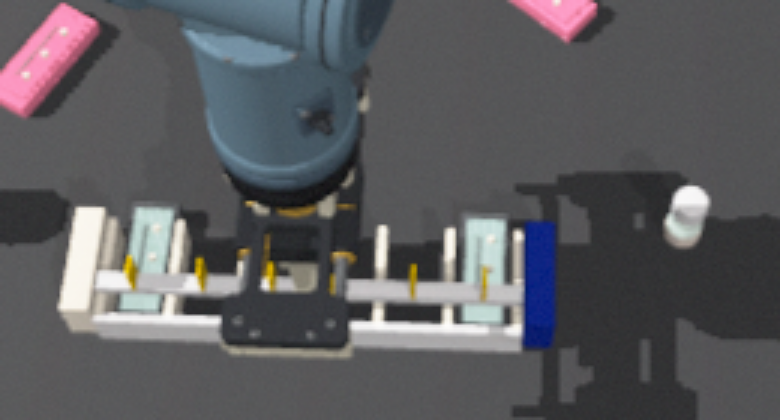

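The crop shows the tip past flag 3, which is pinned beneath it with a force of about 2 N. Flags 4–6 at (270,275), (200,272) and (130,270) are upright, and flags 1–2 have sprung back. I'll raise straight up, then travel to the carrier's right side.

Call:
step_arm --pt "0 0 0 0 0 -0.008 -1" --pt "0 0 0 0 0 -0.018 -1" --pt "0 0 0 0 0 -0.03 -1" --pt "0 0 0 0 0 -0.045 -1" --pt "0 0 0 -0.003 -0.01 -0.06 -1" --pt "0 0 0 -0.018 -0.048 -0.06 -0.35" --pt "0 0 0 -0.03 -0.085 -0.06 -0.35" --pt "0 0 0 -0.045 -0.12 -0.06 -0.35" --pt "0 0 0 -0.056 -0.148 -0.055 -0.35" --pt "0 0 0 -0.056 -0.148 -0.04 -0.35"

```text
time_s: 5.45
position: [0.4745, -0.1212, 0.1004]
tool_rot: [2.185, 2.254, -0.001]
contact_force: [0.7, 0.4, 0.1]
opening: 0.028
grasp_force: 0.0
```

Call:
step_arm --pt "0 0 0 0 0 0 -0.35" --pt "0 0 0 0 0 0 -0.35" --pt "0 0 0 0 0 0 -0.35"

```text
time_s: 5.7
position: [0.4788, -0.1199, 0.099]
tool_rot: [2.184, 2.256, 0.001]
contact_force: [0.4, 0.3, -0.5]
opening: 0.0302
grasp_force: 0.0
```

```bash
python3 go.py .4735 -.118 .005 1.602; python3 -c "
from m import *
im,d=save('scene','s4.png'); cv2.imwrite('pics/s4c.png',cv2.resize(im[120:310,130:390,::-1],None,fx=3,fy=3))"
```

```text
turn [0.0018 0.0007 0.0013] shift [ 0.0022 -0.0054  0.086 ] t 5.7 F [ 0.4  0.3 -0.5] pos [ 0.4788 -0.1199  0.099 ]
```

View pics/s4c.png

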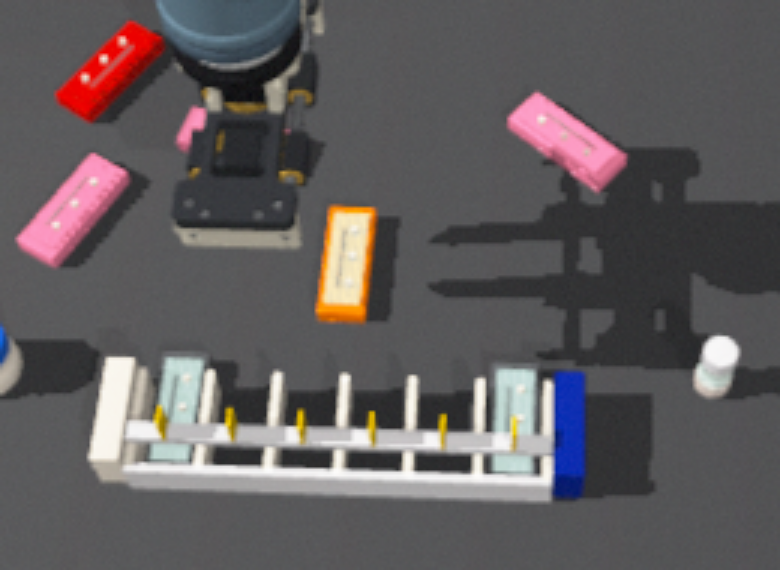

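All flags are back upright and the carrier is untouched at (347,265) in the crop. The gripper is right of it, and the pink behind stays about 40 mm clear. I'll descend and push sideways.

Call:
step_arm --pt "0 0 0 0.002 -0.005 0.02 -0.35" --pt "0 0 0 0.002 -0.005 0.04 -0.35" --pt "0 0 0 0.002 -0.005 0.058 -0.35" --pt "0 0 0 0.002 -0.005 0.072 -0.35" --pt "0 0 0 0.002 -0.005 0.081 -0.35" --pt "0 0 0 0.002 -0.005 0.085 -0.35" --pt "0 0 0 0.002 -0.005 0.085 -0.35" --pt "0 0 0 0.002 -0.005 0.085 -0.35"

```text
time_s: 6.42
position: [0.4732, -0.1181, 0.0133]
tool_rot: [2.185, 2.257, 0.0]
contact_force: [0.1, -0.2, 0.7]
opening: 0.0305
grasp_force: 0.0
```

Call:
step_arm --pt "0 0 0 0.006 0 0 -0.35" --pt "0 0 0 0.012 0 0 -0.35" --pt "0 0 0 0.017 0 0 -0.35" --pt "0 0 0 0.021 0 0 -0.35" --pt "0 0 0 0.025 0 0 -0.35" --pt "0 0 0 0.029 0 0 -0.35" --pt "0 0 0 0.033 0 0 -0.35" --pt "0 0 0 0.037 0 0 -0.35" --pt "0 0 0 0.04 0 0 -0.35" --pt "0 0 0 0.04 0 0 -0.35"

```text
time_s: 7.25
position: [0.4709, -0.0773, 0.0127]
tool_rot: [-2.185, -2.257, 0.0]
contact_force: [0.0, 0.2, -1.4]
opening: 0.0302
grasp_force: 0.0
```

```bash
python3 go.py .4735 -.069 .005 1.602; python3 -c "
from m import *
im,d=save('scene','s5.png');print(orange('scene',im,.012,(200,150,300,245)))
im,d=save('top','t5.png');print(orange('top',im,.012,(270,195,350,265)))"
```

```text
turn [-0.0005 -0.0004  0.0013] shift [ 0.0082  0.0028 -0.0003] t 7.25 F [ 0.   0.2 -1.4] pos [ 0.4709 -0.0773  0.0127]
(((473.8025207519531, -50.57337188720703), (95.83616638183594, 34.60409927368164), 0.74870365858078), (247, 189, 19, 39))
(((510.7003479003906, -35.32716751098633), (2.433068037033081, 9.773184776306152), 89.78695678710938), (308, 209, 2, 5))
```

Call:
step_arm --pt "0 0 0 0.002 0 0 -0.35" --pt "0 0 0 0.004 0 0 -0.35" --pt "0 0 0 0.006 0 0 -0.35" --pt "0 0 0 0.006 0 0 -0.35" --pt "0 0 0 0.006 0 0 -0.35"

```text
time_s: 7.77
position: [0.4709, -0.0718, 0.0128]
tool_rot: [-2.185, -2.257, 0.0]
contact_force: [-0.0, 0.1, 0.1]
opening: 0.0305
grasp_force: 0.0
```

Call:
step_arm --pt "0 0 0 -0.01 0 0 -0.35" --pt "0 0 0 -0.02 0 0 -0.35" --pt "0 0 0 -0.02 0 -0.03 -0.35" --pt "0 0 0 -0.02 -0.01 -0.07 -1" --pt "0 0 0 -0.03 -0.05 -0.07 -1" --pt "0 0 0 -0.03 -0.085 -0.07 -1" --pt "0 0 0 -0.03 -0.11 -0.07 -1" --pt "0 0 0 -0.03 -0.11 -0.07 -1"

```text
time_s: 8.43
position: [0.3571, -0.1049, 0.0824]
tool_rot: [-2.185, -2.252, 0.002]
contact_force: [-0.4, 0.5, -0.1]
opening: 0.0025
grasp_force: 0.0
```

```bash
cat > see.py <<'E'
from m import *
im,d=save('scene','sx.png');print(orange('scene',im,.012,(200,150,300,265)))
P=cloud('scene',d); m=(mask(im,(8,150,120),(20,255,255),(200,150,300,265))>0)&(P[...,2]>.01)
print(cv2.minAreaRect((P[m][:,:2]*1000).astype(np.float32)),np.median(P[m][:,2]))
im,d=save('top','tx.png');print(orange('top',im,.012,(270,175,350,265)))
E
python3 see.py; python3 go.py .40 -.046 .06 0.031
```

```text
(((473.8488464355469, -46.154029846191406), (95.87570190429688, 35.82378005981445), 1.8884817361831665), (250, 189, 18, 39))
((471.62933349609375, -44.95808792114258), (91.11878204345703, 33.7374382019043), 1.7377264499664307) 0.015100771009147973
(((470.84716796875, -45.911373138427734), (90.54047393798828, 35.66626739501953), 1.9339990615844727), (305, 209, 16, 38))
turn [ 1.7000e-03 -3.0000e-04  1.5696e+00] shift [0.0594 0.0399 0.0152] t 8.5333 F [ 0.5 -0.4  0.7] pos [ 0.3619 -0.1066  0.0832]
```

Carrier is centred at about (471.5, -45.7) mm with yaw 1.8°, about 1 mm off the gap's line and parallel to it. Next I'll turn the tool and go behind it.

Call:
step_arm --pt "0 0 1.57 0.059 0.044 0.015 -1" --pt "0 0 1.57 0.059 0.044 0.015 -1" --pt "0 0 1.57 0.059 0.044 0.015 -1" --pt "0 0 1.57 0.059 0.044 0.015 -1" --pt "0 0 1.57 0.059 0.044 0.015 -1" --pt "0 0 1.57 0.059 0.044 0.015 -1" --pt "0 0 1.57 0.059 0.044 0.015 -1" --pt "0 0 1.57 0.059 0.044 0.015 -1" --pt "0 0 1.57 0.059 0.044 0.015 -1" --pt "0 0 1.57 0.059 0.044 0.015 -1"

```text
time_s: 9.37
position: [0.406, -0.0457, 0.0679]
tool_rot: [3.078, 0.625, 0.002]
contact_force: [1.1, 0.2, -0.2]
opening: 0.0005
grasp_force: 0.0
```

Call:
step_arm --pt "0 0 0.32 0 0 0 -1" --pt "0 0 0.32 0 0 0 -1" --pt "0 0 0.32 0 0 0 -1" --pt "0 0 0.32 0 0 0 -1" --pt "0 0 0.32 0 0 0 -1" --pt "0 0 0.32 0 0 0 -1"

```text
time_s: 9.87
position: [0.4049, -0.0454, 0.0678]
tool_rot: [3.138, 0.139, 0.001]
contact_force: [0.2, 0.4, -0.9]
opening: 0.0006
grasp_force: 0.0
```

```bash
python3 go.py .404 -.0477 .005 0.031
```

```text
turn [ 0.0002 -0.0004  0.0577] shift [-0.0011  0.0022  0.0548] t 9.8667 F [ 0.2  0.4 -0.9] pos [ 0.4049 -0.0454  0.0678]
```

Call:
step_arm --pt "0 0 0.058 -0.001 0.002 0.015 -1" --pt "0 0 0.058 -0.001 0.002 0.03 -1" --pt "0 0 0.058 -0.001 0.002 0.043 -1" --pt "0 0 0.058 -0.001 0.002 0.051 -1" --pt "0 0 0.058 -0.001 0.002 0.055 -1" --pt "0 0 0.058 -0.001 0.002 0.055 -1" --pt "0 0 0.058 -0.001 0.002 0.055 -1"

```text
time_s: 10.45
position: [0.4035, -0.0473, 0.0129]
tool_rot: [-3.141, -0.045, -0.0]
contact_force: [-0.1, 0.1, 0.5]
opening: 0.0008
grasp_force: 0.0
```

```bash
python3 go.py .495 -.0442 .005 0.031
```

```text
turn [-0.     -0.0001 -0.0023] shift [ 0.0915 -0.0004 -0.0001] t 10.45 F [-0.1  0.1  0.5] pos [ 0.4035 -0.0473  0.0129]
```

Call:
step_arm --pt "0 0 0 0.006 0 0 -1" --pt "0 0 0 0.012 0 0 -1" --pt "0 0 0 0.019 0 0 -1" --pt "0 0 0 0.026 0 0 -1" --pt "0 0 0 0.033 0 0 -1" --pt "0 0 0 0.04 -0.0005 0 -1" --pt "0 0 0 0.047 -0.0005 0 -1" --pt "0 0 0 0.053 -0.0005 0 -1" --pt "0 0 0 0.058 -0.0005 0 -1" --pt "0 0 0 0.06 -0.0005 0 -1"

```text
time_s: 11.28
position: [0.4643, -0.0451, 0.0128]
tool_rot: [3.141, 0.045, 0.001]
contact_force: [-1.0, 0.1, 0.3]
opening: 0.0004
grasp_force: 0.4
```

```bash
python3 see.py; python3 go.py .544 -.0423 .005 0.031;python3 -c "
import cv2;im=cv2.imread('pics/sx.png');cv2.imwrite('pics/s6c.png',cv2.resize(im[150:310,150:350],None,fx=3.5,fy=3.5))"
```

```text
(((519.6200561523438, -44.41072082519531), (95.00891876220703, 35.95912170410156), 1.560492992401123), (248, 207, 19, 40))
((509.1488952636719, -62.8343505859375), (104.47064971923828, 98.32513427734375), 69.39282989501953) 0.015532307570983672
(((558.5037841796875, -50.14916229248047), (17.078868865966797, 7.373345851898193), 89.67890167236328), (311, 190, 8, 4))
turn [ 0.0001 -0.0004 -0.0025] shift [ 0.0803 -0.0005 -0.0002] t 11.3833 F [-0.2 -0.2 -1. ] pos [ 0.4637 -0.045   0.0127]
```

View pics/s6c.png

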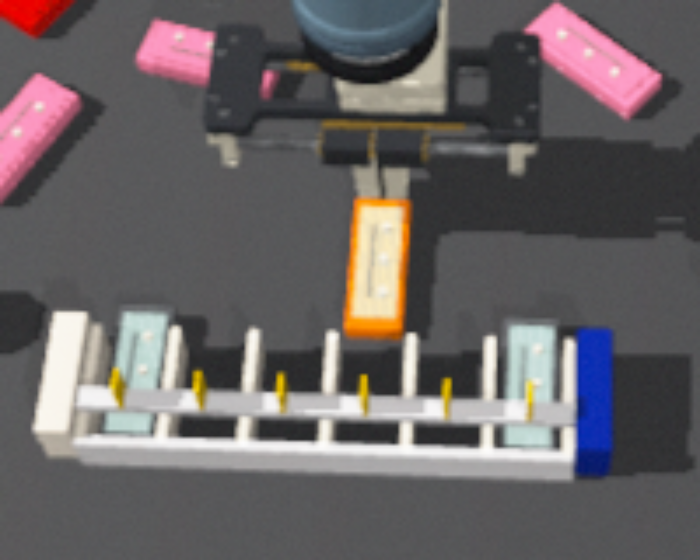

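The crop shows the carrier front at (375,330), lined up between the dividers at (332,335) and (411,335) of the third gap. I'll push on.

Call:
step_arm --pt "0 0 0 0.005 -0.0003 0 -1" --pt "0 0 0 0.01 -0.0005 0 -1" --pt "0 0 0 0.015 -0.0007 0 -1" --pt "0 0 0 0.02 -0.001 0 -1" --pt "0 0 0 0.025 -0.001 0 -1" --pt "0 0 0 0.031 -0.001 0 -1" --pt "0 0 0 0.037 -0.001 0 -1" --pt "0 0 0 0.043 -0.001 0 -1" --pt "0 0 0 0.049 -0.001 0 -1" --pt "0 0 0 0.055 -0.001 0 -1"

```text
time_s: 12.22
position: [0.5188, -0.0424, 0.0128]
tool_rot: [3.141, 0.045, -0.0]
contact_force: [0.1, 0.2, -0.0]
opening: 0.0004
grasp_force: 0.4
```

Call:
step_arm --pt "0 0 0 0.004 0 0 -1" --pt "0 0 0 0.008 0 0 -1" --pt "0 0 0 0.012 0 0 -1" --pt "0 0 0 0.015 0 0 -1" --pt "0 0 0 0.018 0 0 -1" --pt "0 0 0 0.02 0 0 -1" --pt "0 0 0 0.02 0 0 -1"

```text
time_s: 12.8
position: [0.5387, -0.0419, 0.0128]
tool_rot: [3.141, 0.044, 0.001]
contact_force: [-0.3, -0.0, -0.3]
opening: 0.0004
grasp_force: 0.0
```

```bash
python3 see.py; python3 go.py .544 -.0423 .005 0.031
```

```text
(((573.8855590820312, -42.53290557861328), (56.46791076660156, 35.74429702758789), 0.8755937218666077), (247, 237, 19, 26))
((557.7107543945312, -48.165313720703125), (104.98616790771484, 51.453067779541016), 24.1783504486084) 0.015740648150404435
turn [ 0.     -0.0002 -0.0028] shift [ 0.0057  0.0006 -0.0002] t 12.9 F [ 0.  -0.4  0.6] pos [ 0.5383 -0.0419  0.0128]Traceback (most recent call last):
  File "see.py", line 5, in <module>
    im,d=save('top','tx.png');print(orange('top',im,.012,(270,175,350,265)))
                                    ~~~~~~^^^^^^^^^^^^^^^^^^^^^^^^^^^^^^^^^
  File "m.py", line 15, in orange
    c=max(cs,key=cv2.contourArea)
ValueError: max() iterable argument is empty
```

Now slow 1 mm rows until the force shows the stop wall.

Call:
step_arm --pt "0 0 0 0.001 0 0 -1" --pt "0 0 0 0.002 0 0 -1" --pt "0 0 0 0.003 0 0 -1" --pt "0 0 0 0.004 0 0 -1" --pt "0 0 0 0.005 0 0 -1" --pt "0 0 0 0.005 0 0 -1"

```text
time_s: 13.4
position: [0.5434, -0.0418, 0.0128]
tool_rot: [3.141, 0.044, 0.0]
contact_force: [-0.2, 0.2, -0.2]
opening: 0.0005
grasp_force: 0.0
```

Call:
step_arm --pt "0 0 0 0.001 0 0 -1" --pt "0 0 0 0.002 0 0 -1" --pt "0 0 0 0.002 0 0 -1"

```text
time_s: 13.65
position: [0.544, -0.0417, 0.0126]
tool_rot: [-3.141, -0.045, 0.004]
contact_force: [-4.6, -0.1, 3.4]
opening: 0.0004
grasp_force: 2.4
```

Call:
step_arm --pt "0 0 0 0.001 0 0 -1" --pt "0 0 0 0.001 0 0 -1" --pt "0 0 0 0.001 0 0 -1"

```text
time_s: 13.9
position: [0.5441, -0.0416, 0.0126]
tool_rot: [-3.141, -0.045, 0.007]
contact_force: [-6.6, -1.8, 6.1]
opening: 0.0005
grasp_force: 3.8
```

It has stalled against the stop wall with the force rising, at the predicted x=0.544. I'll back off, rise and check.

Call:
step_arm --pt "0 0 0 -0.003 0 0 -1" --pt "0 0 0 -0.01 0 0 -1" --pt "0 0 0 -0.02 0 0 -1" --pt "0 0 0 -0.03 0 -0.02 -1" --pt "0 0 0 -0.06 0 -0.05 -1" --pt "0 0 0 -0.09 0 -0.09 -1" --pt "0 0 0 -0.12 0 -0.12 -1" --pt "0 0 0 -0.15 0 -0.12 -1" --pt "0 0 0 -0.15 0 -0.12 -1" --pt "0 0 0 -0.15 0 -0.12 -1"

```text
time_s: 14.73
position: [0.395, -0.0457, 0.1335]
tool_rot: [3.14, 0.043, 0.004]
contact_force: [-0.2, -0.4, -0.4]
opening: 0.0002
grasp_force: 0.0
```

Run:
```python
from m import *
im,d=save('scene','s7.png')
P=cloud('scene',d); R=(236,225,275,268)
m=(mask(im,(8,150,120),(20,255,255),R)>0)&(P[...,2]>.008)&(P[...,2]<.02)
q=P[m]; print("orange x min",np.percentile(q[:,0],[1,5]),"y",q[:,1].min(),q[:,1].max())
g=(mask(im,(75,15,100),(100,120,255))>0)&(P[...,2]>.008)&(P[...,2]<.025)&(P[...,0]>.53)&(P[...,0]<.6)&(P[...,1]>-.2)&(P[...,1]<.08)
for lo,hi in((-.2,-.15),(.02,.08)):
    k=P[g&(P[...,1]>lo)&(P[...,1]<hi)]; print("grey x min",np.percentile(k[:,0],[1,5]))
cv2.imwrite('pics/s7c.png',cv2.resize(im[120:310,90:400,::-1],None,fx=2.5,fy=2.5))
```

```text
orange x min [0.5525551  0.55288436] y -0.05864557969081846 -0.024312240534826945
grey x min [0.56098086 0.56256271]
grey x min [0.55548027 0.55719505]
```

View pics/s7c.png

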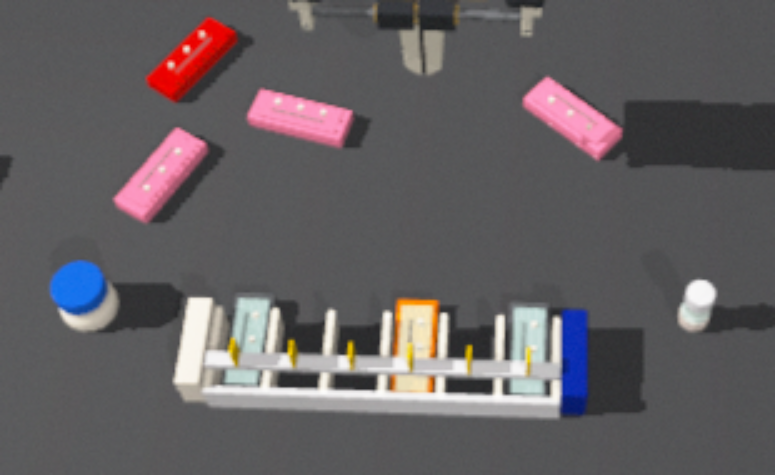

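The view shows the orange carrier home in the third gap from the blue end, at (415,345). Its rear is at x≈552 mm against 551.5 expected, level with the parked greys. All six flags are upright, the other objects are unmoved and the gripper is clear.

```bash
python3 -c "
from station import ticket; print(ticket.sign_off())"
```

```text
the job is handed in; nothing more can be done
None
```

The job is handed in at about 15 s of the 72 s: flags 1, 2 and 3 were swept in turn from the blue end, flags 4–6 stayed upright, and the orange carrier was pushed home against the stop wall in the third gap with nothing else moved; the verdict isn't shown.

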